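# Pack a two-layer spares box on the tared bench scale

### The job

Pack the spares box on the bench scale: first turn the tare knob until its pointer stands at the broad zero mark, while the box is still empty, and then lay every heat sink on the bench fins up in a floor pocket of the box, one to a pocket. When they are all in, fit the divider flat on the box's ledges with its grip upwards, and only then set every power module, board down, in a pocket on the divider, one to a pocket. Leave the knob at zero and the amber jar and the solder spool where they are.

Things in the scene. Friction and masses are not known exactly. Their poses are not given: they have to be found in the camera images.
- scale: Fixed bench scale with a grey open kit box clipped on its platform. Origin on the bench top below the box centre; x along the box, y towards the white control head (160 x 104, 62 mm high, centred at y = 146 mm). Box outside 198 (x) x 168 (y) mm, walls 4 mm, inner floor 34 mm and rim 96 mm above the bench. The floor has 2 x 2 pockets; a ledge runs along each inner x end.
- tare (a joint): Angle of the tare knob, rad: 0 when the white pointer line is at the broad white zero mark on the rim of the black dial (94 mm across), on its -x side; positive counter-clockwise seen from above. Turns +-2.4 rad, light friction (0.04 N m), stays where it is left.
- tare_grip (a point): Top centre of the tare knob on its axis, 102 mm above the bench: a grey upright bar 52 long, 14 thick, 28 mm tall on a 60 mm disc 8 mm high; pinch it across its thickness. x lies along the bar and turns with it; the white pointer line is on the bar's -x half.
- ledge (a point): Centre of the box at the height of its two ledges (8.5 mm wide, tops 78 mm above the bench): where the divider's origin comes when it is seated. Axes as the scale's.
- low1 (a point): Centre of one of four floor pockets in the box, on the floor, at x +-48, y +-34 mm from the box centre; pocket 76.5 (x) x 41 (y) mm between ribs 12 mm high. A heat sink's origin comes here, long axis along x, either way round. Axes as the scale's.
- low2 (a point): Centre of one of four floor pockets in the box, on the floor, at x +-48, y +-34 mm from the box centre; pocket 76.5 (x) x 41 (y) mm between ribs 12 mm high. A heat sink's origin comes here, long axis along x, either way round. Axes as the scale's.
- low3 (a point): Centre of one of four floor pockets in the box, on the floor, at x +-48, y +-34 mm from the box centre; pocket 76.5 (x) x 41 (y) mm between ribs 12 mm high. A heat sink's origin comes here, long axis along x, either way round. Axes as the scale's.
- low4 (a point): Centre of one of four floor pockets in the box, on the floor, at x +-48, y +-34 mm from the box centre; pocket 76.5 (x) x 41 (y) mm between ribs 12 mm high. A heat sink's origin comes here, long axis along x, either way round. Axes as the scale's.
- divider: White loose divider tray, 0.22 kg: plate 182 (x) x 152 (y) x 5 mm; upright grip in its middle 11 thick in x, 50 long in y, its top 55 mm above the underside; 2 x 2 pockets on top between ribs 8 mm high. Origin at the centre of the underside, z up. Goes into the box with x along the box's x, either way round, 4 mm play each side.
- up1 (a point): Centre of one of four pockets on the divider, on its plate (5 mm above its underside), at x +-48, y +-34 mm; pocket 76.5 (x) x 45.5 (y) mm. A module's origin comes here, long axis along x, either way round. Axes as the divider's.
- up2 (a point): Centre of one of four pockets on the divider, on its plate (5 mm above its underside), at x +-48, y +-34 mm; pocket 76.5 (x) x 45.5 (y) mm. A module's origin comes here, long axis along x, either way round. Axes as the divider's.
- up3 (a point): Centre of one of four pockets on the divider, on its plate (5 mm above its underside), at x +-48, y +-34 mm; pocket 76.5 (x) x 45.5 (y) mm. A module's origin comes here, long axis along x, either way round. Axes as the divider's.
- up4 (a point): Centre of one of four pockets on the divider, on its plate (5 mm above its underside), at x +-48, y +-34 mm; pocket 76.5 (x) x 45.5 (y) mm. A module's origin comes here, long axis along x, either way round. Axes as the divider's.
- sink1: Aluminium heat sink with upright fins, a block 70 (x) x 36 (y) x 40 (z) mm, about 0.13 kg, standing fins up on the bench. Origin at the centre of its underside. May be absent.
- sink2: Aluminium heat sink with upright fins, a block 70 (x) x 36 (y) x 40 (z) mm, about 0.13 kg, standing fins up on the bench. Origin at the centre of its underside. May be absent.
- sink3: Aluminium heat sink with upright fins, a block 70 (x) x 36 (y) x 40 (z) mm, about 0.13 kg, standing fins up on the bench. Origin at the centre of its underside. May be absent.
- sink4: Aluminium heat sink with upright fins, a block 70 (x) x 36 (y) x 40 (z) mm, about 0.13 kg, standing fins up on the bench. Origin at the centre of its underside. May be absent.
- module1: Power module: green circuit board 70 (x) x 40 (y) x 4 mm carrying a black block 56 x 34 mm, 26 mm tall over all, about 0.1 kg. Origin at the centre of its underside. May be absent.
- module2: Power module: green circuit board 70 (x) x 40 (y) x 4 mm carrying a black block 56 x 34 mm, 26 mm tall over all, about 0.1 kg. Origin at the centre of its underside. May be absent.
- module3: Power module: green circuit board 70 (x) x 40 (y) x 4 mm carrying a black block 56 x 34 mm, 26 mm tall over all, about 0.1 kg. Origin at the centre of its underside. May be absent.
- flux: Bystander: amber jar 42 mm across, 75 mm tall, standing on the bench. Origin under its centre.
- spool: Bystander: solder spool 56 mm across, 40 mm tall, standing on the bench. Origin under its centre.
Mind the look-alikes: they are no part of the job. Leave any red look-alike of the sink1 alone. What is shaped like the module2 but red is not meant.

How it is judged:
By the outcome, as a careful person would: the job done as asked, in the order asked, and still so for the second after the job is handed in, with the robot touching nothing.
Of sink1, sink2, sink3, sink4 only 2 to 4 are there at a start; the rules pass over those that are not, and their reading is None.
Of module1, module2, module3 only 2 to 3 are there at a start; the rules pass over those that are not, and their reading is None.
At some moment in a run one of sink1, sink2, sink3, sink4, module1, module2, module3, divider may be knocked a few centimetres aside while the robot is not near it.
It also fails if it takes over 210 s, if anything falls off the work surface, if the arm or the gripper's body presses on something with over 40 N, if the wrist force passes 120 N, or if a joint passes its speed limit or range.

### The arm

A 7-joint arm with a two-finger parallel gripper is mounted at the origin on the work surface. World frame = base frame: x ahead of the robot, y to its left, z up, the work surface at z = 0. Lengths are in m, angles in rad, forces in N, time in s.
With the tool pointing down it reaches from about 0.425 to 0.875 m from the base axis. Payload 4.7 kg.
Tool frame: the origin (TCP) lies between the finger pads; the fingertips stand 19 mm ahead of it and the grasp point (between the pads) is the TCP; z points along the fingers, y is the line along which they close (so a half turn about z gives the same grasp; the last joint's range is limited). The gripper opens to 87 mm and grips with 3 to 60 N. Pads are 19 mm wide; open, the fingers measure 117 mm over their backs; the gripper's body (75 mm by 190 mm) begins 51 mm behind the grasp point.
Start: joints at [-1.237, 0.321, -0.07, 1.45, 0.023, 1.371, -0.057], TCP at [0.204, 0.617, 0.242] pointing down, gripper open.
Joint ranges: [-2.86, 2.86], [-0.3, 2.09], [-1.38, 1.24], [0.06, 2.45], [-1.56, 4.7], [0.09, 2.05], [-2.69, 2.69]. Speed limits (rad/s): [2.57, 2.57, 3.14, 3.14, 3.14, 3.14, 3.14].

### API

Orientations are given as a unit quaternion [x, y, z, w].
In Python, from workcell import robot gives the robot as it stands.
- The arm moves only by the tool jog_arm, never from a script. Its argument "targets" is a list that holds one entry, the list of rows, each a list of 7 numbers: the opening, from 0 (shut) to 1 (fully open), then the shift along the tool's x, y, z in m, then the turn, a rotation vector about the tool's x, y, z in rad. A call has 1 to 20 rows; each row is the pose to reach, as a shift and turn from the pose commanded when the call began, along the tool's axes at that moment; what a row does not reach only later rows make up. A row lasts 1/8 s, in which the tool goes at most 62.5 mm and 10.7 degrees, less where a joint would pass 70% of its speed; a pose out of reach is approached as far as the arm can. A call with a gripper value outside its range is refused whole. The fingers move at their own pace and stop on an object; "force" is the grip in N (left out, the last holds). Time passes only in rows, so rows that repeat a pose let the fingers close. It gives the time, the measured TCP pose, the force, the opening and the grip force at its end, in the units of the state.
- robot.get_obs(): the state, without advancing time (a new reading comes with each control period).
- robot.grab_frame(name): name is "scene" or "top"; returns a dict with "frame" (400x640x3 uint8, blue, green, red), "fx", "fy", "cx", "cy" (pixels), "R" (3x3) and "t" (3): a world point X has camera coordinates R X + t. Camera axes: x right, y down, z forward; pixel columns grow to the right and rows downward; lengths in m; the calibration is good to about 2 mm. A picture is of the moment at which its call begins. There is no depth.
- robot.sign_off(): hands the job in; it is judged then, once.
The state is a dict: "time_s": time; "joints": joint angles; "joint_vel": joint speeds; "tau": joint torques, N m; "tool_pos": TCP position; "tcp_rot": TCP orientation; "force": force on the tool from outside, world axes, zero at the start; "wrist_torque": the same for the moment, N m; "opening": opening from 0.0 (shut) to 1.0 (fully open); "gripper_force": force on a finger pad.
Only numpy, scipy, OpenCV 4.12 (cv2) and the standard library are available. Lean on these libraries where they do the work, as an engineer would, in place of code of your own. Each camera call takes 0.05 s, during which the arm holds its last target. There are 200 camera calls.

## Working session

There is one attempt and no reset: what is moved stays moved. The work goes in short steps, Python scripts to look and compute and a tool call to move; the robot and the scene stay as the last step left them, time stands still between calls to the robot, and variables do not carry over. Pictures are saved under pics/ and viewed, at most 14 in all, crops included, and the job is handed in when it is done.

Besides the shell and the picture viewer there is one more tool, called after "Request:" by a JSON object that holds its "op" and its "data", one argument or row to a line. jog_arm: Moves the arm, as the interface text tells. Its arguments: {"type":"object","properties":{"targets":{"type":"array"},"force":{"type":"number"}},"required":["targets"]}

```bash
mkdir -p pics
cat > h.py <<'E'
import numpy as np, cv2
from workcell import robot
def grab(n,f):
    d=robot.grab_frame(n); cv2.imwrite('pics/'+f,d['frame']); np.savez('pics/'+f+'.npz',**{k:d[k] for k in('fx','fy','cx','cy','R','t')}); return d
def w(c,u,v,z):
    R=np.array(c['R']);t=np.array(c['t']).ravel()
    r=R.T@np.array([(u-c['cx'])/c['fx'],(v-c['cy'])/c['fy'],1]);o=-R.T@t
    return (o+r*(z-o[2])/r[2]).round(4)
def px(c,X):
    p=np.array(c['R'])@np.array(X)+np.array(c['t']).ravel(); return np.array([c['fx']*p[0]/p[2]+c['cx'],c['fy']*p[1]/p[2]+c['cy']])
E
python3 - <<'E'
from h import *
for n in('top','scene'):
    d=grab(n,n+'0.png'); print(n,d['fx'],d['cx'],d['cy'],np.round(d['R'],3).tolist(),(-np.array(d['R']).T@np.array(d['t']).ravel()).round(3))
o=robot.get_obs();print(o['tool_pos'],o['tcp_rot'],o['time_s'])
E
```

```text
top 394.30664216905 314.85348126982797 201.98144800177514 [[-0.009, -1.0, 0.011], [-0.992, 0.008, -0.127], [0.127, -0.012, -0.992]] [ 0.38  -0.012  1.324]
scene 436.05573703836984 319.259622038207 201.93934932328648 [[0.395, 0.919, -0.017], [0.735, -0.327, -0.595], [-0.552, 0.222, -0.804]] [ 1.222 -0.315  1.142]
[0.20422763 0.61660536 0.24058181] [ 1.59207523e-01  9.87244776e-01 -8.42326076e-04 -8.57659502e-05] 0.1
```

View pics/top0.png

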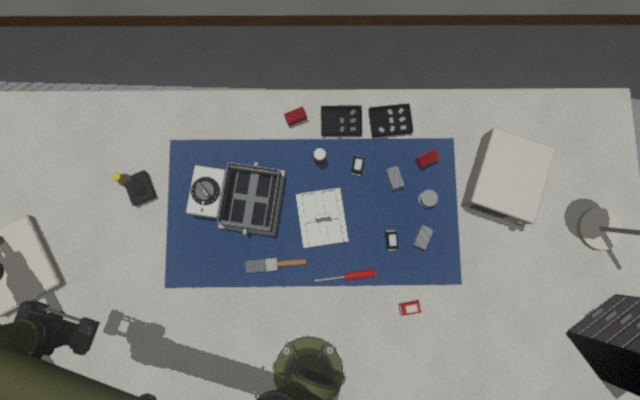

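View pics/scene0.png

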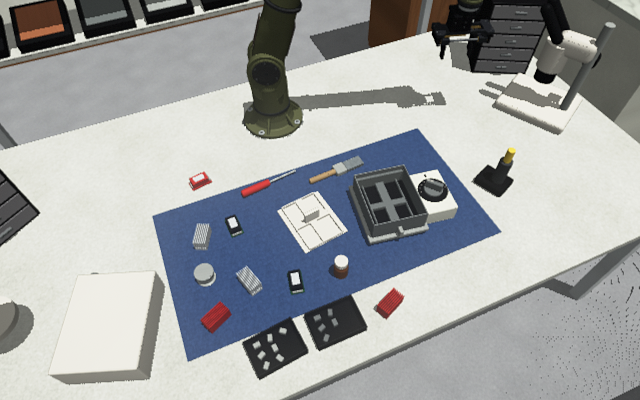

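Top view: the grey finned blocks are at (395,178) and (424,238), and the black modules on green boards are at (357,166) and (392,240). The red look-alikes are at (295,116), (428,158) and (410,307). The divider is at (322,218), the box at (252,199), the knob at (205,190), the jar at (319,156) and the spool at (429,199). I'll confirm these in enlarged crops.

Run:
```python
from h import *
i=cv2.imread('pics/top0.png')
cv2.imwrite('pics/a.png',cv2.resize(i[150:245,180:290],None,fx=6,fy=6,interpolation=cv2.INTER_CUBIC))
cv2.imwrite('pics/b.png',cv2.resize(i[145:255,290:445],None,fx=5,fy=5,interpolation=cv2.INTER_CUBIC))
```

```text
(no output)
```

View pics/a.png

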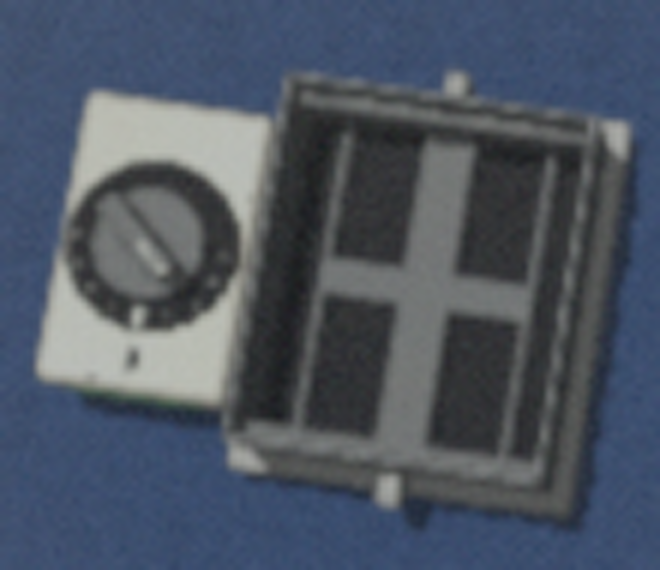

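View pics/b.png

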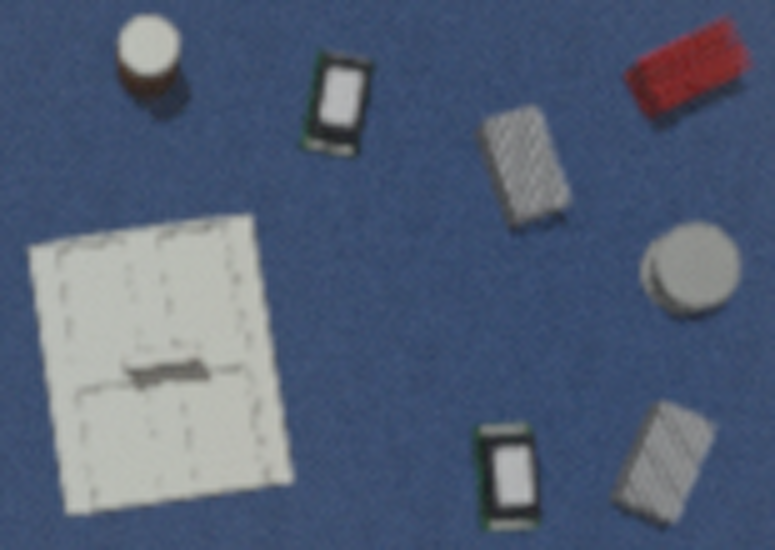

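Crop a: the pointer is toward the lower right at about (165,272), the dial centre is at about (150,244) and the zero mark is at (139,317). Crop b confirms 2 grey sinks, 2 modules with white labels, the divider, and a red sink at the top right that I'll leave alone. Next I fit poses.

```bash
cat >> h.py <<'E'
from scipy.optimize import minimize, least_squares
def load(f):
    return cv2.imread('pics/'+f), dict(np.load('pics/'+f+'.npz'))
def blk(a,b,z0,z1): return np.array([(x,y,z) for x in(-a/2,a/2) for y in(-b/2,b/2) for z in(z0,z1)])/1000
M={'sink':[blk(70,36,0,40)],'module':[blk(70,40,0,4),blk(56,34,0,26)],'divider':[blk(182,152,0,6),blk(11,50,0,55)]}
def fit(kind,x0,views,dz=0):
    S=6; data=[]
    for im,c in views:
        p=px(c,[x0[0],x0[1],dz+.02]); r=50 if kind=='divider' else 24
        u0,v0=int(p[0])-r,int(p[1])-r; k=im[v0:v0+2*r,u0:u0+2*r].astype(float)
        k=cv2.resize(k,None,fx=S,fy=S,interpolation=cv2.INTER_CUBIC)
        m=(k[...,0]/(k[...,2]+8)<1.75)
        data.append((m.astype(np.uint8),c,u0,v0))
    def ren(q,d):
        m,c,u0,v0=d; o=np.zeros_like(m); C,s=np.cos(q[2]),np.sin(q[2])
        for P in M[kind]:
            X=np.c_[C*P[:,0]-s*P[:,1]+q[0],s*P[:,0]+C*P[:,1]+q[1],P[:,2]+dz]
            uv=np.array([px(c,x) for x in X]); uv=((uv-[u0,v0]+.5)*S-.5)
            cv2.fillConvexPoly(o,cv2.convexHull((uv*16).round().astype(np.int32)),1,shift=4)
        return o
    f=lambda q:sum(np.sum(ren(q,d)!=d[0])/max(1,ren(q,d).sum()) for d in data)
    best=min((minimize(f,[x0[0],x0[1],x0[2]+a],method='Nelder-Mead',options=dict(initial_simplex=np.array([x0[0],x0[1],x0[2]+a])+np.array([[0,0,0],[.01,0,0],[0,.01,0],[0,0,.2]]))) for a in(-.2,.1)),key=lambda r:r.fun)
    return best.x.round(4),round(best.fun,3)
E
cat > objs.py <<'E'
from h import *
import sys
OB=[('sink',395,178,.3),('sink',424,238,-.5),('module',357,166,-.2),('module',392,240,0),('divider',322,218,.1)]
def allfit(n):
    t,s=load(f'top{n}.png'),load(f'scene{n}.png')
    for k,u,v,a in OB:
        x=w(t[1],u,v,.02)
        for nm,V in(('top',[t]),('scene',[s]),('both',[t,s])): print(k,nm,*fit(k,[x[0],x[1],a],V))
E
python3 - <<'E'
from objs import *
allfit(0)
t,c=load('top0.png')
g=lambda x,y:((x+.5)/6-.5+180,(y+.5)/6-.5+150)
for n,z,L in(('rim',.096,[(288,75),(600,113),(543,480),(230,441)]),('cross',.046,[(427,291)]),('dial',.066,[(150,245),(139,317)]),('ptr',.102,[(138,242),(152,258),(165,272),(105,200),(185,285)])):
    print(n,[w(c,*g(*p),z).tolist() for p in L])
print('jar',w(c,319,156,.075),'spool',w(c,429,198,.04))
E
```

```text
sink top [ 0.6691 -0.3501  0.1499] 6.262
sink scene [ 0.6264 -0.2962  0.3929] 0.683
sink both [ 0.6267 -0.2971  0.3477] 7.2
sink top [ 0.4217 -0.4282 -0.3284] 5.9
sink scene [ 0.4465 -0.4132 -1.0011] 3.922
sink both [ 0.4338 -0.4263 -0.657 ] 10.076
module top [ 0.6483 -0.2044  0.9808] 7.76
module scene [ 0.6723 -0.1584  1.457 ] 3.242
module both [ 0.6855 -0.1638  1.2806] 11.115
module top [ 0.3959 -0.291   0.2425] 7.295
module scene [ 0.4429 -0.3162  1.7211] 5.615
module both [ 0.4434 -0.3218  0.9014] 13.256
divider top [ 0.4243  0.0065 -0.0363] 2.96
divider scene [ 0.5733 -0.0782  1.156 ] 2.675
divider both [ 0.5331 -0.1015  0.5807] 5.878
rim [[0.6673, 0.2489, 0.096], [0.6457, 0.084, 0.096], [0.452, 0.113, 0.096], [0.4736, 0.2752, 0.096]]
cross [[0.5583, 0.1818, 0.046]]
dial [[0.5816, 0.3274, 0.066], [0.5426, 0.3322, 0.066]]
ptr [[0.5774, 0.324, 0.102], [0.5689, 0.3165, 0.102], [0.5615, 0.3095, 0.102], [0.5998, 0.3418, 0.102], [0.5546, 0.299, 0.102]]
jar [ 0.6904 -0.042   0.075 ] spool [ 0.555  -0.4043  0.04  ]
```

Run:
```python
from h import *
for f,pts in(('top0.png',[(340,180),(410,200),(395,178),(424,238),(357,166),(362,174),(392,240),(330,230),(309,218)]),('scene0.png',[(250,230),(249,281),(235,225),(202,236)])):
    i,_=load(f)
    print(f,[ (p,i[p[1]-1:p[1]+2,p[0]-1:p[0]+2].mean((0,1)).astype(int).tolist()) for p in pts])
```

```text
top0.png [((340, 180), [111, 78, 60]), ((410, 200), [109, 76, 57]), ((395, 178), [128, 127, 125]), ((424, 238), [134, 133, 132]), ((357, 166), [180, 179, 177]), ((362, 174), [87, 65, 50]), ((392, 240), [177, 176, 174]), ((330, 230), [180, 187, 185]), ((309, 218), [182, 188, 185])]
scene0.png [((250, 230), [132, 90, 69]), ((249, 281), [177, 176, 171]), ((235, 225), [221, 221, 217]), ((202, 236), [168, 168, 164])]
```

```bash
sed -i 's|m=(k\[...,0\].*|m=k[...,0]-1.42*k[...,2]<3|' h.py
python3 - <<'E'
from objs import *
allfit(0)
E
```

```text
sink top [ 0.6275 -0.2955  0.301 ] 0.214
sink scene [ 0.6257 -0.2956  0.3149] 0.041
sink both [ 0.6266 -0.2959  0.3192] 0.265
sink top [ 0.4267 -0.3817 -0.4464] 0.08
sink scene [ 0.4261 -0.3826 -0.4637] 0.035
sink both [ 0.4267 -0.3823 -0.4501] 0.124
module top [ 0.675  -0.1732 -0.1766] 0.157
module scene [ 0.6734 -0.175  -0.2205] 0.131
module both [ 0.6747 -0.175  -0.2108] 0.293
module top [ 0.4193 -0.2813 -0.0068] 0.19
module scene [ 0.4183 -0.2831  0.0526] 0.212
module both [ 0.4193 -0.2822  0.0556] 0.409
divider top [ 0.4959 -0.0485  0.1465] 0.508
divider scene [ 0.4967 -0.0513  0.135 ] 0.595
divider both [ 0.4968 -0.0513  0.1386] 1.104
```

Run:
```python
from h import *
i=cv2.imread('pics/scene0.png')
cv2.imwrite('pics/c.png',cv2.resize(i[155:250,340:465],None,fx=6,fy=6,interpolation=cv2.INTER_CUBIC))
```

```text
(no output)
```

View pics/c.png

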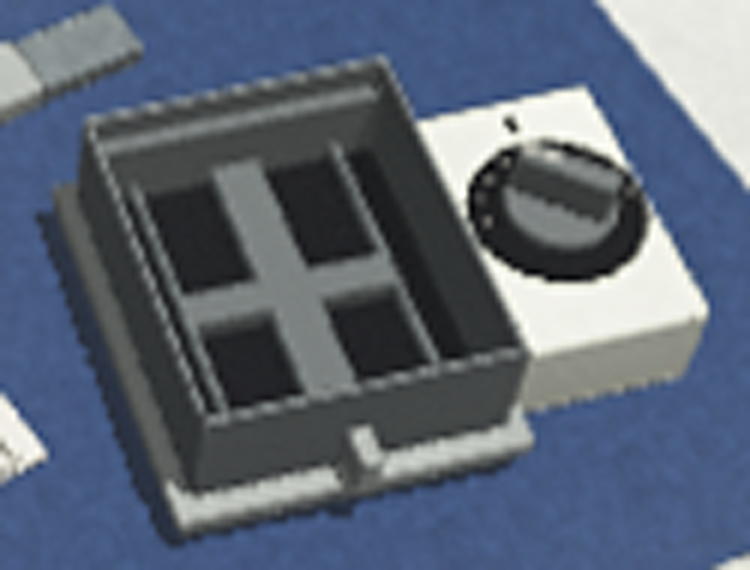

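Run:
```python
from h import *
t,c=load('top0.png'); s,d=load('scene0.png')
g=lambda x,y,a,b:((x+.5)/6-.5+a,(y+.5)/6-.5+b)
X,Y=.099,.084
T=[((X,Y,.096),(288,75)),((X,-Y,.096),(600,113)),((-X,-Y,.096),(543,480)),((-X,Y,.096),(230,441)),((0,0,.046),(427,291)),((0,.146,.066),(150,245))]
S=[((-X,-Y,.096),(85,122)),((-X,Y,.096),(388,57)),((X,Y,.096),(530,353)),((X,-Y,.096),(207,425)),((0,0,.046),(285,283))]
def res(q,which):
    C,n=np.cos(q[2]),np.sin(q[2]);o=[]
    for k,(L,cam,off) in enumerate(((T,c,(180,150)),(S,d,(340,155)))):
        if not which[k]: continue
        for P,p in L: o+=list(px(cam,[C*P[0]-n*P[1]+q[0],n*P[0]+C*P[1]+q[1],P[2]])-g(*p,*off))
    return np.array(o)
for wh in((1,0),(0,1),(1,1)):
    r=least_squares(res,[.56,.18,-.14],args=(wh,)); print(wh,r.x.round(4),np.abs(r.fun).max().round(2))
C,n=np.cos(r.x[2]),np.sin(r.x[2]); print('knob',r.x[0]-n*.146,r.x[1]+C*.146)
# bar ends in scene
print([w(d,*g(*p,340,155),.102).tolist() for p in((535,152),(622,190))])
```

```text
(1, 0) [ 0.5597  0.1809 -0.1399] 0.87
(0, 1) [ 0.5597  0.1817 -0.1574] 1.08
(1, 1) [ 0.5596  0.1813 -0.1472] 1.18
knob 0.5810542302412381 0.32571293904013743
[[0.5676, 0.3127, 0.102], [0.6067, 0.3395, 0.102]]
```

```bash
cat > p.py <<'E'
from h import *
from scipy.spatial.transform import Rotation as Ro
B=np.array([.5596,.1813,-.145])
def box(x,y): C,s=np.cos(B[2]),np.sin(B[2]); return B[0]+C*x-s*y,B[1]+s*x+C*y
def plan(*wps):
    """wps: (x,y,z,yaw of tool x) -> shifts in present tool axes; yaw taken mod pi nearest unless 5th item"""
    o=robot.get_obs(); R=Ro.from_quat(o['tcp_rot']); e=R.apply([1,0,0]); y0=np.arctan2(e[1],e[0])
    print('t',round(o['time_s'],2),'pos',o['tool_pos'].round(4) if hasattr(o['tool_pos'],'round') else o['tool_pos'],'yaw',round(y0,4),'z',R.apply([0,0,1]).round(3),'j7',round(o['joints'][6],2),'open',round(o['opening'],3))
    for x,y,z,a in wps:
        d=R.inv().apply(np.array([x,y,z])-o['tool_pos']); dy=(a-y0+np.pi/2)%np.pi-np.pi/2
        print(d.round(4).tolist(),'rz',round(-dy,4))
E
python3 - <<'E'
from p import *
plan((.5807,.3258,.2,.72),(.5807,.3258,.098,.72))
E
```

```text
t 0.1 pos [0.2042 0.6166 0.2406] yaw 2.8218 z [-0.    -0.002 -1.   ] j7 -0.06 open 1.001
[-0.4488, -0.1576, 0.0409] rz -1.0398
[-0.4488, -0.1575, 0.1429] rz -1.0398
```

Request:
{"op": "jog_arm", "data": {
  "targets": [
    [[0.5, -0.449, -0.1575, 0.041, 0, 0, -1.04], [0.5, -0.449, -0.1575, 0.041, 0, 0, -1.04], [0.5, -0.449, -0.1575, 0.041, 0, 0, -1.04], [0.5, -0.449, -0.1575, 0.041, 0, 0, -1.04], [0.5, -0.449, -0.1575, 0.041, 0, 0, -1.04], [0.5, -0.449, -0.1575, 0.041, 0, 0, -1.04], [0.5, -0.449, -0.1575, 0.041, 0, 0, -1.04], [0.5, -0.449, -0.1575, 0.041, 0, 0, -1.04], [0.5, -0.449, -0.1575, 0.041, 0, 0, -1.04], [0.5, -0.449, -0.1575, 0.041, 0, 0, -1.04], [0.5, -0.449, -0.1575, 0.041, 0, 0, -1.04], [0.5, -0.449, -0.1575, 0.041, 0, 0, -1.04], [0.5, -0.449, -0.1575, 0.041, 0, 0, -1.04]]
  ],
  "force": 8
}}

```text
time_s: 1.72
tool_pos: [0.5805, 0.3272, 0.2008]
tcp_rot: [-0.353, 0.936, 0.0, 0.0]
force: [0.6, 0.7, 0.1]
opening: 0.498
gripper_force: 0.0
```

Run:
```python
from p import *
plan((.5807,.3258,.098,.72))
```

```text
t 1.73 pos [0.5805 0.3272 0.2008] yaw -2.4199 z [ 0.  0. -1.] j7 1.75 open 0.498
[0.0009, -0.0012, 0.1028] rz 0.0017
```

Request:
{"op": "jog_arm", "data": {
  "targets": [
    [[0.5, 0.001, -0.001, 0.05, 0, 0, 0], [0.5, 0.001, -0.001, 0.08, 0, 0, 0], [0.5, 0.001, -0.001, 0.103, 0, 0, 0], [0.5, 0.001, -0.001, 0.103, 0, 0, 0], [0, 0.001, -0.001, 0.103, 0, 0, 0], [0, 0.001, -0.001, 0.103, 0, 0, 0], [0, 0.001, -0.001, 0.103, 0, 0, 0], [0, 0.001, -0.001, 0.103, 0, 0, 0], [0, 0.001, -0.001, 0.103, 0, 0, 0], [0, 0.001, -0.001, 0.103, 0, 0, 0]]
  ],
  "force": 8
}}

```text
time_s: 2.98
tool_pos: [0.58, 0.3262, 0.0982]
tcp_rot: [-0.353, 0.936, 0.001, -0.0]
force: [-5.5, 1.0, 5.5]
opening: 0.161
gripper_force: 8.0
```

Request:
{"op": "jog_arm", "data": {
  "targets": [
    [[0, 0, 0, 0, 0, 0, 0.12], [0, 0, 0, 0, 0, 0, 0.24], [0, 0, 0, 0, 0, 0, 0.36], [0, 0, 0, 0, 0, 0, 0.48], [0, 0, 0, 0, 0, 0, 0.6], [0, 0, 0, 0, 0, 0, 0.72], [0, 0, 0, 0, 0, 0, 0.82], [0, 0, 0, 0, 0, 0, 0.866], [0, 0, 0, 0, 0, 0, 0.866], [0, 0, 0, 0, 0, 0, 0.866], [0.5, 0, 0, 0, 0, 0, 0.866], [0.5, 0, 0, 0, 0, 0, 0.866], [0.5, 0, 0, 0, 0, 0, 0.866], [0.5, 0, 0, -0.05, 0, 0, 0.866], [0.5, 0, 0, -0.1, 0, 0, 0.866], [0.5, 0, 0, -0.13, 0, 0, 0.866]]
  ]
}}

```text
time_s: 4.97
tool_pos: [0.5824, 0.3246, 0.2307]
tcp_rot: [0.073, 0.997, 0.001, 0.002]
force: [0.1, -0.3, 0.0]
opening: 0.495
gripper_force: 0.0
```

Run:
```python
from p import *
plan((.6266,-.2959,.2,.3192),(.6266,-.2959,.034,.3192))
```

```text
t 4.97 pos [0.5824 0.3246 0.2307] yaw 2.9947 z [ 0.004  0.001 -1.   ] j7 0.93 open 0.495
[-0.1345, -0.6074, 0.03] rz -0.4661
[-0.1339, -0.6077, 0.196] rz -0.4661
```

Request:
{"op": "jog_arm", "data": {
  "targets": [
    [[0.7, -0.134, -0.607, 0.03, 0, 0, -0.466], [0.7, -0.134, -0.607, 0.03, 0, 0, -0.466], [0.7, -0.134, -0.607, 0.03, 0, 0, -0.466], [0.7, -0.134, -0.607, 0.03, 0, 0, -0.466], [0.7, -0.134, -0.607, 0.03, 0, 0, -0.466], [0.7, -0.134, -0.607, 0.03, 0, 0, -0.466], [0.7, -0.134, -0.607, 0.03, 0, 0, -0.466], [0.7, -0.134, -0.607, 0.03, 0, 0, -0.466], [0.7, -0.134, -0.607, 0.03, 0, 0, -0.466], [0.7, -0.134, -0.607, 0.03, 0, 0, -0.466], [0.7, -0.134, -0.607, 0.03, 0, 0, -0.466], [0.7, -0.134, -0.607, 0.03, 0, 0, -0.466], [0.7, -0.134, -0.607, 0.03, 0, 0, -0.466]]
  ]
}}

```text
time_s: 6.6
tool_pos: [0.6261, -0.293, 0.1975]
tcp_rot: [-0.161, 0.987, 0.001, 0.0]
force: [0.1, -0.2, -0.6]
opening: 0.7
gripper_force: 0.0
```

Run:
```python
from p import *
t=grab('top','top1.png');s=grab('scene','scene1.png')
print(fit('sink',[.6266,-.2959,.32],[load('scene1.png')]))
plan((.6266,-.2959,.034,.3192))
z=lambda i:cv2.resize(i,None,fx=8,fy=8,interpolation=cv2.INTER_CUBIC)
a=z(t['frame'][160:222,180:235]);b=z(s['frame'][165:215,410:455]);h=max(a.shape[0],b.shape[0])
f=lambda i:cv2.copyMakeBorder(i,0,h-i.shape[0],0,0,0)
cv2.imwrite('pics/d.png',np.hstack([f(a),f(b)])[:,:800])
```

```text
(array([ 0.626 , -0.296 ,  0.3186]), np.float64(0.152))
t 6.7 pos [ 0.6261 -0.2932  0.1978] yaw -2.8187 z [ 0.001  0.001 -1.   ] j7 2.43 open 0.7
[0.0005, -0.0028, 0.1638] rz 0.0037
```

View pics/d.png

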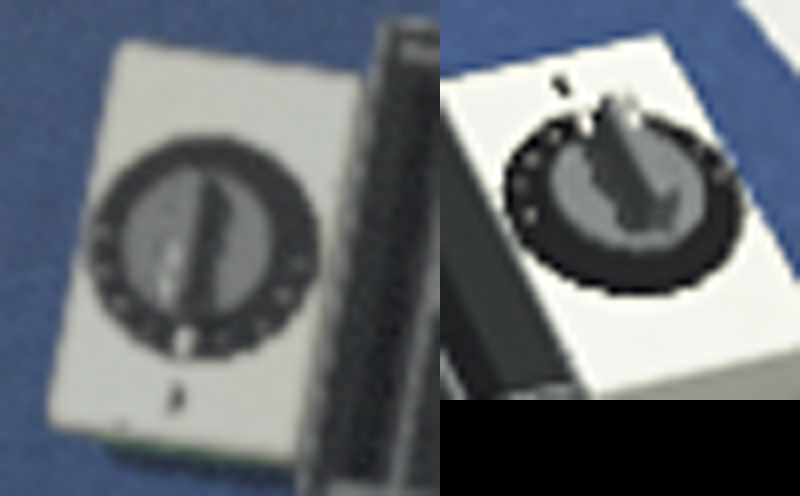

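Run:
```python
from p import *
for f,off in(('top1.png',(180,160)),('scene1.png',(410,165))):
    _,c=load(f)
    for n,x,z in(('ctr',0,.102),('end-',-.026,.102),('end+',.026,.102),('dial',0,.066),('mark',-.042,.066)):
        u=(px(c,[*box(x,.146),z])-off+.5)*8-.5; print(f,n,u.round(0)+([440,0] if 's' in f[:1] else 0))
t,c=load('top1.png')
g=lambda x,y:((x+.5)/8-.5+180,(y+.5)/8-.5+160)
p=lambda a,z:w(c,*g(*a),z)
for a,b,z in(((205,245),(184,340),.066),((173,245),(165,300),.102),((207,175),(195,310),.088)):
    d=p(a,z)-p(b,z);print(np.arctan2(d[1],d[0]))
```

```text
top1.png ctr [180. 235.]
top1.png end- [168. 300.]
top1.png end+ [191. 170.]
top1.png dial [204. 249.]
top1.png mark [186. 352.]
scene1.png ctr [641. 136.]
scene1.png end- [614.  86.]
scene1.png end+ [670. 188.]
scene1.png dial [623. 195.]
scene1.png mark [580. 115.]
-0.18989194880533225
-0.11470168850421725
-0.06092266656172157
```

The pointer is at the zero mark (top crop (168,300), where tare = 0 predicts it), and the released tool yaw of -0.147 matches the box yaw. On to sink 1.

Request:
{"op": "jog_arm", "data": {
  "targets": [
    [[0.7, 0.0005, -0.0028, 0.06, 0, 0, 0], [0.7, 0.0005, -0.0028, 0.11, 0, 0, 0], [0.7, 0.0005, -0.0028, 0.15, 0, 0, 0], [0.7, 0.0005, -0.0028, 0.164, 0, 0, 0], [0.7, 0.0005, -0.0028, 0.164, 0, 0, 0], [0, 0.0005, -0.0028, 0.164, 0, 0, 0], [0, 0.0005, -0.0028, 0.164, 0, 0, 0], [0, 0.0005, -0.0028, 0.164, 0, 0, 0], [0, 0.0005, -0.0028, 0.164, 0, 0, 0], [0, 0.0005, -0.0028, 0.164, 0, 0, 0], [0, 0.0005, -0.0028, 0.164, 0, 0, 0], [0, 0.0005, -0.0028, 0.1, 0, 0, 0], [0, 0.0005, -0.0028, 0.04, 0, 0, 0], [0, 0.0005, -0.0028, 0.0, 0, 0, 0], [0, 0.0005, -0.0028, 0.0, 0, 0, 0]]
  ],
  "force": 15
}}

```text
time_s: 8.57
tool_pos: [0.6276, -0.2996, 0.202]
tcp_rot: [-0.159, 0.987, -0.002, 0.003]
force: [0.4, -0.4, -1.5]
opening: 0.41
gripper_force: 15.0
```

Run:
```python
from p import *
plan((*box(-.048,-.034),.2,-.145),(*box(-.048,-.034),.069,-.145))
```

```text
t 8.57 pos [ 0.6276 -0.2996  0.202 ] yaw -2.8218 z [ 0.007 -0.003 -1.   ] j7 2.43 open 0.41
[-0.0285, 0.469, -0.0005] rz 0.4648
[-0.0277, 0.4697, 0.1305] rz 0.4648
```

Request:
{"op": "jog_arm", "data": {
  "targets": [
    [[0, -0.028, 0.469, 0, 0, 0, 0.465], [0, -0.028, 0.469, 0, 0, 0, 0.465], [0, -0.028, 0.469, 0, 0, 0, 0.465], [0, -0.028, 0.469, 0, 0, 0, 0.465], [0, -0.028, 0.469, 0, 0, 0, 0.465], [0, -0.028, 0.469, 0, 0, 0, 0.465], [0, -0.028, 0.469, 0, 0, 0, 0.465], [0, -0.028, 0.469, 0, 0, 0, 0.465], [0, -0.028, 0.469, 0, 0, 0, 0.465], [0, -0.028, 0.469, 0, 0, 0, 0.465], [0, -0.028, 0.469, 0, 0, 0, 0.465], [0, -0.028, 0.469, 0, 0, 0, 0.465], [0, -0.028, 0.469, 0, 0, 0, 0.465]]
  ]
}}

```text
time_s: 10.2
tool_pos: [0.505, 0.1555, 0.1976]
tcp_rot: [0.073, 0.997, 0.0, 0.0]
force: [0.2, 0.7, -1.7]
opening: 0.413
gripper_force: 15.0
```

Run:
```python
from p import *
plan((*box(-.048,-.034),.069,-.145))
grab('scene','scene2.png')
v=load('scene2.png')
print(w(v[1],0,0,0)*0, robot.get_obs()['tool_pos'])
```

```text
t 10.2 pos [0.505  0.1555 0.1976] yaw 2.9955 z [ 0.  0. -1.] j7 1.1 open 0.413
[-0.0023, -0.0006, 0.1286] rz -0.001
[-0. -0.  0.] [0.50494595 0.15566403 0.19759695]
```

Request:
{"op": "jog_arm", "data": {
  "targets": [
    [[0, -0.002, -0.001, 0.04, 0, 0, 0], [0, -0.002, -0.001, 0.07, 0, 0, 0], [0, -0.002, -0.001, 0.09, 0, 0, 0], [0, -0.002, -0.001, 0.1, 0, 0, 0], [0, -0.002, -0.001, 0.11, 0, 0, 0], [0, -0.002, -0.001, 0.12, 0, 0, 0], [0, -0.002, -0.001, 0.128, 0, 0, 0], [0, -0.002, -0.001, 0.128, 0, 0, 0], [0, -0.002, -0.001, 0.128, 0, 0, 0]]
  ]
}}

```text
time_s: 11.38
tool_pos: [0.5067, 0.1549, 0.0698]
tcp_rot: [0.072, 0.997, 0.0, 0.0]
force: [-0.4, -0.8, -2.0]
opening: 0.414
gripper_force: 15.0
```

Request:
{"op": "jog_arm", "data": {
  "targets": [
    [[0.55, 0, 0, 0.001, 0, 0, 0], [0.55, 0, 0, 0.001, 0, 0, 0], [0.55, 0, 0, 0.001, 0, 0, 0], [0.55, 0, 0, -0.04, 0, 0, 0], [0.55, 0, 0, -0.09, 0, 0, 0], [0.55, 0, 0, -0.14, 0, 0, 0], [0.55, 0, 0, -0.14, 0, 0, 0]]
  ]
}}

```text
time_s: 12.25
tool_pos: [0.5093, 0.1557, 0.2144]
tcp_rot: [0.072, 0.997, 0.002, 0.004]
force: [-0.2, 0.9, 0.3]
opening: 0.554
gripper_force: 0.0
```

Run:
```python
from p import *
t=grab('top','top3.png');grab('scene','scene3.png')
print(fit('sink',[.4267,-.3823,-.45],[load('top3.png'),load('scene3.png')]))
print('in box',fit('sink',[*box(-.048,-.034),-.145],[load('scene3.png')],.034), box(-.048,-.034))
plan((.4267,-.3823,.2,-.45))
i=t['frame'];cv2.imwrite('pics/e.png',cv2.resize(i[95:325,180:445],None,fx=2.6,fy=2.6,interpolation=cv2.INTER_CUBIC))
```

```text
(array([ 0.4267, -0.3824, -0.4546]), np.float64(0.126))
in box (array([0.5483, 0.1472, 0.5098]), np.float64(3.702)) (np.float64(0.5071909739079671), np.float64(0.15459243582644383))
t 12.35 pos [0.5067 0.1549 0.2098] yaw 2.9968 z [ 0.001  0.001 -1.   ] j7 1.1 open 0.552
[0.0016, -0.5431, 0.0094] rz 0.3052
```

View pics/e.png

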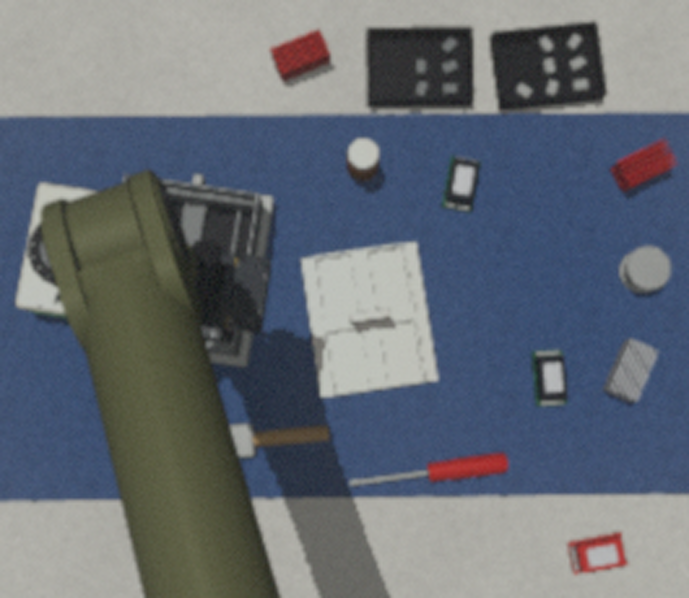

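The top view shows the arm over the box. Sink 2 is unmoved at (632,370), and the divider and modules are unchanged.

Request:
{"op": "jog_arm", "data": {
  "targets": [
    [[0.7, 0.0016, -0.543, 0.01, 0, 0, 0.305], [0.7, 0.0016, -0.543, 0.01, 0, 0, 0.305], [0.7, 0.0016, -0.543, 0.01, 0, 0, 0.305], [0.7, 0.0016, -0.543, 0.01, 0, 0, 0.305], [0.7, 0.0016, -0.543, 0.01, 0, 0, 0.305], [0.7, 0.0016, -0.543, 0.01, 0, 0, 0.305], [0.7, 0.0016, -0.543, 0.01, 0, 0, 0.305], [0.7, 0.0016, -0.543, 0.01, 0, 0, 0.305], [0.7, 0.0016, -0.543, 0.01, 0, 0, 0.305], [0.7, 0.0016, -0.543, 0.01, 0, 0, 0.305], [0.7, 0.0016, -0.543, 0.01, 0, 0, 0.305], [0.7, 0.0016, -0.543, 0.01, 0, 0, 0.305], [0.7, 0.0016, -0.543, 0.01, 0, 0, 0.305], [0.7, 0.0016, -0.543, 0.01, 0, 0, 0.305]]
  ]
}}

```text
time_s: 14.1
tool_pos: [0.4271, -0.3815, 0.1997]
tcp_rot: [0.222, 0.975, 0.0, 0.0]
force: [0.4, 0.4, -0.1]
opening: 0.701
gripper_force: 0.0
```

Run:
```python
from p import *
t=grab('top','top4.png');grab('scene','scene4.png')
print(fit('sink',[.4267,-.3823,-.45],[load('scene4.png')]))
print('in box',fit('sink',[*box(-.048,-.034),-.145],[load('top4.png')],.034), box(-.048,-.034))
plan((.4267,-.3823,.034,-.454))
i=t['frame'];cv2.imwrite('pics/f.png',cv2.resize(i[150:245,180:290],None,fx=6,fy=6,interpolation=cv2.INTER_CUBIC))
```

```text
(array([ 0.4261, -0.3819, -0.4817]), np.float64(0.235))
in box (array([ 0.5073,  0.2123, -0.0132]), np.float64(5.766)) (np.float64(0.5071909739079671), np.float64(0.15459243582644383))
t 14.2 pos [ 0.4269 -0.3819  0.1997] yaw 2.6925 z [ 0.  0. -1.] j7 1.95 open 0.698
[0.0001, -0.0005, 0.1657] rz 0.0049
```

View pics/f.png

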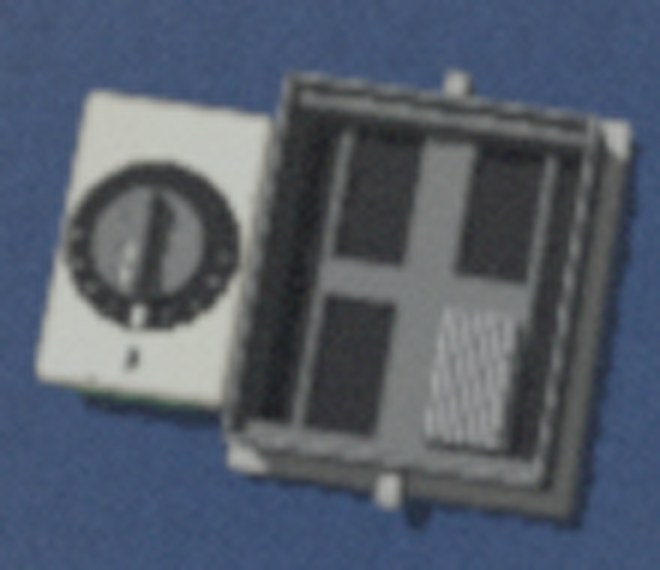

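The sink sits squarely in its pocket at (470,378) and the pointer is at zero, (130,285). Next is sink 2.

Request:
{"op": "jog_arm", "data": {
  "targets": [
    [[0.7, 0, -0.0005, 0.06, 0, 0, 0], [0.7, 0, -0.0005, 0.11, 0, 0, 0], [0.7, 0, -0.0005, 0.15, 0, 0, 0], [0.7, 0, -0.0005, 0.166, 0, 0, 0], [0.7, 0, -0.0005, 0.166, 0, 0, 0], [0, 0, -0.0005, 0.166, 0, 0, 0], [0, 0, -0.0005, 0.166, 0, 0, 0], [0, 0, -0.0005, 0.166, 0, 0, 0], [0, 0, -0.0005, 0.166, 0, 0, 0], [0, 0, -0.0005, 0.166, 0, 0, 0], [0, 0, -0.0005, 0.166, 0, 0, 0], [0, 0, -0.0005, 0.1, 0, 0, 0], [0, 0, -0.0005, 0.04, 0, 0, 0], [0, 0, -0.0005, 0.0, 0, 0, 0], [0, 0, -0.0005, 0.0, 0, 0, 0], [0, 0, -0.0005, 0.0, 0, 0, 0]]
  ],
  "force": 15
}}

```text
time_s: 16.2
tool_pos: [0.4259, -0.3821, 0.1984]
tcp_rot: [0.223, 0.975, 0.0, -0.001]
force: [0.4, -0.6, -1.1]
opening: 0.411
gripper_force: 15.0
```

Run:
```python
from p import *
plan((*box(.048,-.034),.2,-.145))
```

```text
t 16.2 pos [ 0.4259 -0.3821  0.1984] yaw 2.6918 z [-0.001  0.001 -1.   ] j7 1.96 open 0.411
[0.0685, 0.5475, -0.0012] rz -0.3048
```

Request:
{"op": "jog_arm", "data": {
  "targets": [
    [[0, 0.0685, 0.5475, -0.001, 0, 0, -0.305], [0, 0.0685, 0.5475, -0.001, 0, 0, -0.305], [0, 0.0685, 0.5475, -0.001, 0, 0, -0.305], [0, 0.0685, 0.5475, -0.001, 0, 0, -0.305], [0, 0.0685, 0.5475, -0.001, 0, 0, -0.305], [0, 0.0685, 0.5475, -0.001, 0, 0, -0.305], [0, 0.0685, 0.5475, -0.001, 0, 0, -0.305], [0, 0.0685, 0.5475, -0.001, 0, 0, -0.305], [0, 0.0685, 0.5475, -0.001, 0, 0, -0.305], [0, 0.0685, 0.5475, -0.001, 0, 0, -0.305], [0, 0.0685, 0.5475, -0.001, 0, 0, -0.305], [0, 0.0685, 0.5475, -0.001, 0, 0, -0.305], [0, 0.0685, 0.5475, -0.001, 0, 0, -0.305], [0, 0.0685, 0.5475, -0.001, 0, 0, -0.305]]
  ]
}}

```text
time_s: 17.95
tool_pos: [0.6028, 0.1393, 0.2008]
tcp_rot: [0.073, 0.997, 0.0, 0.0]
force: [-0.4, 1.1, -1.1]
opening: 0.409
gripper_force: 15.0
```

Run:
```python
from p import *
plan((*box(.048,-.034),.069,-.145))
```

```text
t 17.95 pos [0.6028 0.1393 0.2008] yaw 2.9955 z [ 0.  0. -1.] j7 1.25 open 0.409
[0.0009, 0.0012, 0.1318] rz -0.001
```

Request:
{"op": "jog_arm", "data": {
  "targets": [
    [[0, 0.001, 0.001, 0.04, 0, 0, 0], [0, 0.001, 0.001, 0.07, 0, 0, 0], [0, 0.001, 0.001, 0.09, 0, 0, 0], [0, 0.001, 0.001, 0.1, 0, 0, 0], [0, 0.001, 0.001, 0.11, 0, 0, 0], [0, 0.001, 0.001, 0.12, 0, 0, 0], [0, 0.001, 0.001, 0.131, 0, 0, 0], [0, 0.001, 0.001, 0.131, 0, 0, 0], [0, 0.001, 0.001, 0.131, 0, 0, 0]]
  ]
}}

```text
time_s: 19.08
tool_pos: [0.602, 0.1412, 0.0697]
tcp_rot: [0.072, 0.997, 0.0, 0.0]
force: [0.0, -0.0, -1.9]
opening: 0.412
gripper_force: 15.0
```

Request:
{"op": "jog_arm", "data": {
  "targets": [
    [[0.55, 0, 0, 0.001, 0, 0, 0], [0.55, 0, 0, 0.001, 0, 0, 0], [0.55, 0, 0, 0.001, 0, 0, 0], [0.55, 0, 0, -0.04, 0, 0, 0], [0.55, 0, 0, -0.09, 0, 0, 0], [0.55, 0, 0, -0.14, 0, 0, 0], [0.55, 0, 0, -0.14, 0, 0, 0]]
  ]
}}

```text
time_s: 19.95
tool_pos: [0.6048, 0.1416, 0.2149]
tcp_rot: [0.072, 0.997, 0.002, 0.004]
force: [0.3, 0.7, -0.0]
opening: 0.553
gripper_force: 0.0
```

Run:
```python
from p import *
t=grab('top','top5.png');grab('scene','scene5.png')
q=fit('divider',[.4968,-.0513,.139],[load('top0.png')]);print(q,fit('divider',[.4968,-.0513,.139],[load('top5.png')]))
c=load('top0.png')[1]; g=lambda x,y:((x+.5)/5-.5+290,(y+.5)/5-.5+145)
P=np.array([w(c,*g(*p),.005)[:2] for p in((30,245),(253,213),(293,483),(67,515))]);print(P,P.mean(0))
print('diff blobs',[ (round(float(np.abs(t['frame'].astype(int)-cv2.imread('pics/top0.png'))[v-18:v+18,u-18:u+18].mean()),1)) for u,v in((322,225),(357,166),(392,240))])
x,y,a=.4968,-.0513,.139
plan((x,y,.2,a+np.pi/2))
```

```text
(array([ 0.4963, -0.051 ,  0.1496]), np.float64(0.475)) (array([ 0.4959, -0.0494,  0.1515]), np.float64(0.543))
[[ 0.5782  0.0368]
 [ 0.599  -0.1145]
 [ 0.4164 -0.138 ]
 [ 0.3966  0.0127]] [ 0.49755 -0.05075]
diff blobs [13.7, 4.3, 4.4]
t 20.05 pos [0.602  0.1413 0.2099] yaw 2.9969 z [ 0.001  0.001 -1.   ] j7 1.25 open 0.55
[0.0763, -0.2058, 0.0097] rz 1.2871
```

Request:
{"op": "jog_arm", "data": {
  "targets": [
    [[0.5, 0.076, -0.206, 0.01, 0, 0, 1.29], [0.5, 0.076, -0.206, 0.01, 0, 0, 1.29], [0.5, 0.076, -0.206, 0.01, 0, 0, 1.29], [0.5, 0.076, -0.206, 0.01, 0, 0, 1.29], [0.5, 0.076, -0.206, 0.01, 0, 0, 1.29], [0.5, 0.076, -0.206, 0.01, 0, 0, 1.29], [0.5, 0.076, -0.206, 0.01, 0, 0, 1.29], [0.5, 0.076, -0.206, 0.01, 0, 0, 1.29], [0.5, 0.076, -0.206, 0.01, 0, 0, 1.29], [0.5, 0.076, -0.206, 0.01, 0, 0, 1.29]]
  ]
}}

```text
time_s: 21.3
tool_pos: [0.4968, -0.0516, 0.1992]
tcp_rot: [0.657, 0.754, -0.0, -0.0]
force: [-0.5, 0.3, -0.3]
opening: 0.497
gripper_force: 0.0
```

Run:
```python
from p import *
t=grab('top','top6.png')
plan((.497,-.051,.045,.134+np.pi/2))
i=t['frame'];cv2.imwrite('pics/g.png',cv2.resize(i[140:260,180:400],None,fx=3.6,fy=3.6,interpolation=cv2.INTER_CUBIC))
```

```text
t 21.35 pos [ 0.4969 -0.0516  0.1993] yaw 1.708 z [-0. -0. -1.] j7 0.2 open 0.501
[0.0006, 0.0002, 0.1543] rz 0.0032
```

View pics/g.png

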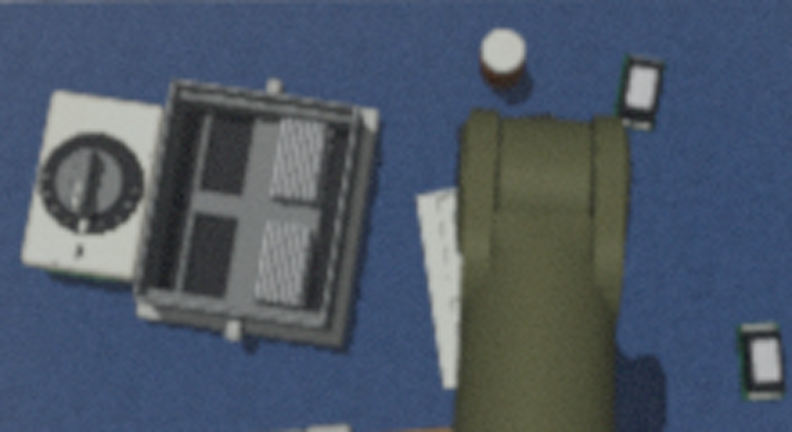

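Both sinks are seated in the right-hand pockets at (300,160) and (285,262), and the knob is at zero. Now I grip the divider.

Request:
{"op": "jog_arm", "data": {
  "targets": [
    [[0.5, 0.0005, 0, 0.06, 0, 0, 0.003], [0.5, 0.0005, 0, 0.1, 0, 0, 0.003], [0.5, 0.0005, 0, 0.14, 0, 0, 0.003], [0.5, 0.0005, 0, 0.154, 0, 0, 0.003], [0.5, 0.0005, 0, 0.154, 0, 0, 0.003], [0, 0.0005, 0, 0.154, 0, 0, 0.003], [0, 0.0005, 0, 0.154, 0, 0, 0.003], [0, 0.0005, 0, 0.154, 0, 0, 0.003], [0, 0.0005, 0, 0.154, 0, 0, 0.003], [0, 0.0005, 0, 0.154, 0, 0, 0.003], [0, 0.0005, 0, 0.154, 0, 0, 0.003], [0, 0.0005, 0, 0.154, 0, 0, 0.003]]
  ],
  "force": 20
}}

```text
time_s: 22.85
tool_pos: [0.4972, -0.0511, 0.046]
tcp_rot: [0.659, 0.753, 0.0, 0.0]
force: [-1.7, 0.7, 5.2]
opening: 0.129
gripper_force: 20.0
```

Request:
{"op": "jog_arm", "data": {
  "targets": [
    [[0, 0, 0, -0.04, 0, 0, 0], [0, 0, 0, -0.09, 0, 0, 0], [0, 0, 0, -0.15, 0, 0, 0], [0, 0, 0, -0.19, 0, 0, 0], [0, 0, 0, -0.19, 0, 0, 0], [0, 0, 0, -0.19, 0, 0, 0]]
  ],
  "force": 25
}}

```text
time_s: 23.6
tool_pos: [0.496, -0.051, 0.234]
tcp_rot: [0.659, 0.753, -0.001, -0.001]
force: [-0.5, 0.0, -2.4]
opening: 0.124
gripper_force: 25.0
```

Run:
```python
from p import *
plan((*box(0,0),.235,-.145+np.pi/2))
```

```text
t 23.6 pos [ 0.496 -0.051  0.234] yaw 1.7039 z [-0.002 -0.    -1.   ] j7 0.18 open 0.124
[0.2218, 0.0938, -0.0012] rz 0.2781
```

Request:
{"op": "jog_arm", "data": {
  "targets": [
    [[0, 0.04, 0.017, 0, 0, 0, 0.05], [0, 0.08, 0.034, 0, 0, 0, 0.1], [0, 0.13, 0.055, 0, 0, 0, 0.16], [0, 0.18, 0.076, 0, 0, 0, 0.22], [0, 0.21, 0.089, 0, 0, 0, 0.26], [0, 0.222, 0.094, 0, 0, 0, 0.278], [0, 0.222, 0.094, 0, 0, 0, 0.278], [0, 0.222, 0.094, 0, 0, 0, 0.278], [0, 0.222, 0.094, 0, 0, 0, 0.278], [0, 0.222, 0.094, 0, 0, 0, 0.278]]
  ]
}}

```text
time_s: 24.85
tool_pos: [0.5608, 0.1804, 0.2359]
tcp_rot: [0.757, 0.654, 0.0, -0.0]
force: [0.7, 0.4, -1.5]
opening: 0.125
gripper_force: 25.0
```

Run:
```python
from p import *
plan((*box(0,0),.124,-.145+np.pi/2))
s=grab('scene','scene7.png')
i=s['frame'];cv2.imwrite('pics/h.png',cv2.resize(i[110:250,300:480],None,fx=4,fy=4,interpolation=cv2.INTER_CUBIC))
```

```text
t 24.85 pos [0.5608 0.1804 0.2359] yaw 1.4245 z [ 0.  0. -1.] j7 -0.42 open 0.125
[0.0006, -0.0013, 0.1119] rz -0.0013
```

View pics/h.png

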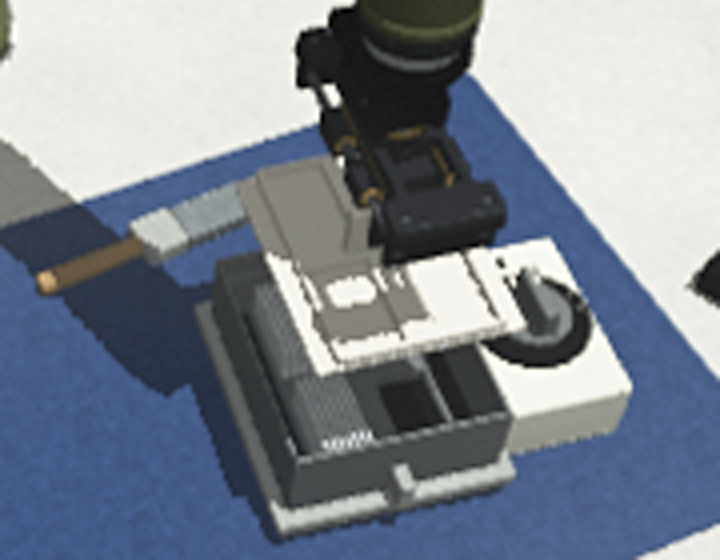

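Run:
```python
from p import *
_,c=load('scene7.png')
for (x,y),q in(((.091,-.076),(322,372)),((.091,.076),(522,325)),((-.091,-.076),(240,185))):
    P=w(c,(q[0]+.5)/4-.5+300,(q[1]+.5)/4-.5+110,.195); print(P, np.round(box(x,y),4), (px(c,[*box(x,y),.195])-[300,110])*4)
```

```text
[0.6408 0.0959 0.195 ] [0.6387 0.0929] [315.15130855 369.55508268]
[0.6609 0.2395 0.195 ] [0.6606 0.2434] [525.14040334 321.38944043]
[0.4661 0.1211 0.195 ] [0.4586 0.1192] [231.60052347 177.31459539]
```

Request:
{"op": "jog_arm", "data": {
  "targets": [
    [[0, 0.0006, -0.0013, 0.03, 0, 0, 0], [0, 0.0006, -0.0013, 0.05, 0, 0, 0], [0, 0.0006, -0.0013, 0.065, 0, 0, 0], [0, 0.0006, -0.0013, 0.075, 0, 0, 0], [0, 0.0006, -0.0013, 0.085, 0, 0, 0], [0, 0.0006, -0.0013, 0.093, 0, 0, 0], [0, 0.0006, -0.0013, 0.1, 0, 0, 0], [0, 0.0006, -0.0013, 0.106, 0, 0, 0], [0, 0.0006, -0.0013, 0.111, 0, 0, 0], [0, 0.0006, -0.0013, 0.111, 0, 0, 0], [0, 0.0006, -0.0013, 0.111, 0, 0, 0]]
  ]
}}

```text
time_s: 26.28
tool_pos: [0.5596, 0.1822, 0.1247]
tcp_rot: [0.756, 0.654, 0.0, 0.0]
force: [-0.7, -0.5, -1.3]
opening: 0.126
gripper_force: 25.0
```

Request:
{"op": "jog_arm", "data": {
  "targets": [
    [[0.1, 0, 0, 0.001, 0, 0, 0], [0.3, 0, 0, 0.001, 0, 0, 0], [0.4, 0, 0, 0.001, 0, 0, 0], [0.4, 0, 0, 0.001, 0, 0, 0], [0.4, 0, 0, -0.04, 0, 0, 0], [0.4, 0, 0, -0.09, 0, 0, 0], [0.4, 0, 0, -0.1, 0, 0, 0], [0.4, 0, 0, -0.1, 0, 0, 0]]
  ]
}}

```text
time_s: 27.28
tool_pos: [0.5597, 0.1822, 0.225]
tcp_rot: [0.756, 0.654, 0.001, 0.0]
force: [-0.2, 0.5, -0.5]
opening: 0.404
gripper_force: 0.0
```

Run:
```python
from p import *
t=grab('top','top8.png');grab('scene','scene8.png')
V=[load('top8.png'),load('scene8.png')]
print(fit('module',[.6747,-.175,-.21],V),fit('module',[.4193,-.2822,.02],V))
plan((.6747,-.175,.2,-.2))
```

```text
(array([ 0.6752, -0.1747, -0.2053]), np.float64(0.391)) (array([ 0.4194, -0.2825,  0.0303]), np.float64(0.28))
t 27.38 pos [0.5586 0.182  0.223 ] yaw 1.426 z [-0.002 -0.001 -1.   ] j7 -0.42 open 0.4
[-0.3365, 0.1664, 0.0231] rz -1.5156
```

Request:
{"op": "jog_arm", "data": {
  "targets": [
    [[0.7, -0.3365, 0.166, 0.023, 0, 0, -1.515], [0.7, -0.3365, 0.166, 0.023, 0, 0, -1.515], [0.7, -0.3365, 0.166, 0.023, 0, 0, -1.515], [0.7, -0.3365, 0.166, 0.023, 0, 0, -1.515], [0.7, -0.3365, 0.166, 0.023, 0, 0, -1.515], [0.7, -0.3365, 0.166, 0.023, 0, 0, -1.515], [0.7, -0.3365, 0.166, 0.023, 0, 0, -1.515], [0.7, -0.3365, 0.166, 0.023, 0, 0, -1.515], [0.7, -0.3365, 0.166, 0.023, 0, 0, -1.515], [0.7, -0.3365, 0.166, 0.023, 0, 0, -1.515], [0.7, -0.3365, 0.166, 0.023, 0, 0, -1.515], [0.7, -0.3365, 0.166, 0.023, 0, 0, -1.515], [0.7, -0.3365, 0.166, 0.023, 0, 0, -1.515]]
  ]
}}

```text
time_s: 29.0
tool_pos: [0.6751, -0.1746, 0.2015]
tcp_rot: [0.1, 0.995, 0.0, -0.0]
force: [0.6, -0.4, 0.3]
opening: 0.696
gripper_force: 0.0
```

Run:
```python
from p import *
t=grab('top','top9.png');s=grab('scene','scene9.png')
print(fit('module',[.675,-.1747,-.205],[load('scene9.png')]))
plan((.675,-.1747,.029,-.204))
z=lambda i:cv2.resize(i,None,fx=4,fy=4,interpolation=cv2.INTER_CUBIC)
a=z(t['frame'][150:245,180:290]);b=z(s['frame'][155:250,345:430])
cv2.imwrite('pics/i.png',np.hstack([a,b]))
```

```text
(array([ 0.6728, -0.1742, -0.1992]), np.float64(0.187))
t 29.1 pos [ 0.6752 -0.1747  0.2016] yaw 2.9407 z [ 0.  0. -1.] j7 1.71 open 0.702
[0.0002, -0.0001, 0.1726] rz 0.0031
```

View pics/i.png

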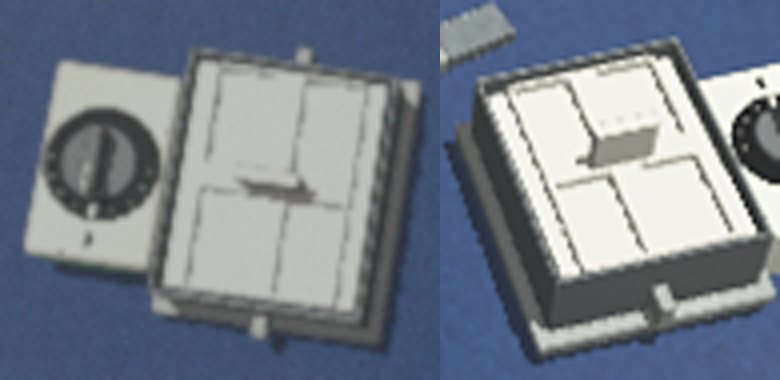

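The divider is seated flat inside the rim with its grip up, at (270,183). Next I grasp module A.

Request:
{"op": "jog_arm", "data": {
  "targets": [
    [[0.7, 0.001, 0, 0.06, 0, 0, 0.003], [0.7, 0.001, 0, 0.11, 0, 0, 0.003], [0.7, 0.001, 0, 0.15, 0, 0, 0.003], [0.7, 0.001, 0, 0.1725, 0, 0, 0.003], [0.7, 0.001, 0, 0.1725, 0, 0, 0.003], [0, 0.001, 0, 0.1725, 0, 0, 0.003], [0, 0.001, 0, 0.1725, 0, 0, 0.003], [0, 0.001, 0, 0.1725, 0, 0, 0.003], [0, 0.001, 0, 0.1725, 0, 0, 0.003], [0, 0.001, 0, 0.1725, 0, 0, 0.003], [0, 0.001, 0, 0.1725, 0, 0, 0.003]]
  ],
  "force": 15
}}

```text
time_s: 30.48
tool_pos: [0.6748, -0.1745, 0.0301]
tcp_rot: [0.102, 0.995, 0.0, 0.001]
force: [-1.3, 0.0, 5.2]
opening: 0.387
gripper_force: 15.0
```

Request:
{"op": "jog_arm", "data": {
  "targets": [
    [[0, 0, 0, -0.04, 0, 0, 0], [0, 0, 0, -0.09, 0, 0, 0], [0, 0, 0, -0.15, 0, 0, 0], [0, 0, 0, -0.18, 0, 0, 0], [0, 0, 0, -0.18, 0, 0, 0], [0, 0, 0, -0.18, 0, 0, 0]]
  ]
}}

```text
time_s: 31.22
tool_pos: [0.6732, -0.1743, 0.207]
tcp_rot: [0.102, 0.995, 0.0, -0.001]
force: [0.2, 1.5, -1.5]
opening: 0.388
gripper_force: 15.0
```

Run:
```python
from p import *
plan((*box(.048,-.034),.21,-.145))
```

```text
t 31.23 pos [ 0.6732 -0.1743  0.207 ] yaw 2.9377 z [-0.003  0.001 -1.   ] j7 1.71 open 0.388
[0.1333, 0.2941, -0.0026] rz -0.0588
```

Request:
{"op": "jog_arm", "data": {
  "targets": [
    [[0, 0.133, 0.294, -0.003, 0, 0, -0.059], [0, 0.133, 0.294, -0.003, 0, 0, -0.059], [0, 0.133, 0.294, -0.003, 0, 0, -0.059], [0, 0.133, 0.294, -0.003, 0, 0, -0.059], [0, 0.133, 0.294, -0.003, 0, 0, -0.059], [0, 0.133, 0.294, -0.003, 0, 0, -0.059], [0, 0.133, 0.294, -0.003, 0, 0, -0.059], [0, 0.133, 0.294, -0.003, 0, 0, -0.059], [0, 0.133, 0.294, -0.003, 0, 0, -0.059], [0, 0.133, 0.294, -0.003, 0, 0, -0.059]]
  ]
}}

```text
time_s: 32.48
tool_pos: [0.6037, 0.1389, 0.212]
tcp_rot: [0.073, 0.997, -0.0, 0.0]
force: [-0.9, -0.0, -1.3]
opening: 0.389
gripper_force: 15.0
```

Run:
```python
from p import *
plan((*box(.048,-.034),.1145,-.145))
```

```text
t 32.48 pos [0.6037 0.1389 0.212 ] yaw 2.9947 z [ 0. -0. -1.] j7 1.22 open 0.389
[0.0018, 0.0016, 0.0975] rz -0.0019
```

Request:
{"op": "jog_arm", "data": {
  "targets": [
    [[0, 0.002, 0.0015, 0.03, 0, 0, 0], [0, 0.002, 0.0015, 0.05, 0, 0, 0], [0, 0.002, 0.0015, 0.065, 0, 0, 0], [0, 0.002, 0.0015, 0.075, 0, 0, 0], [0, 0.002, 0.0015, 0.085, 0, 0, 0], [0, 0.002, 0.0015, 0.092, 0, 0, 0], [0, 0.002, 0.0015, 0.0975, 0, 0, 0], [0, 0.002, 0.0015, 0.0975, 0, 0, 0], [0, 0.002, 0.0015, 0.0975, 0, 0, 0]]
  ]
}}

```text
time_s: 33.6
tool_pos: [0.6019, 0.1421, 0.115]
tcp_rot: [0.072, 0.997, 0.0, 0.0]
force: [0.3, 0.2, -0.7]
opening: 0.387
gripper_force: 15.0
```

Request:
{"op": "jog_arm", "data": {
  "targets": [
    [[0.45, 0, 0, 0.001, 0, 0, 0], [0.53, 0, 0, 0.001, 0, 0, 0], [0.53, 0, 0, 0.001, 0, 0, 0], [0.53, 0, 0, -0.03, 0, 0, 0], [0.53, 0, 0, -0.08, 0, 0, 0], [0.53, 0, 0, -0.1, 0, 0, 0], [0.53, 0, 0, -0.1, 0, 0, 0]]
  ]
}}

```text
time_s: 34.48
tool_pos: [0.6025, 0.1422, 0.2161]
tcp_rot: [0.072, 0.997, 0.001, 0.002]
force: [-0.4, 0.2, -0.1]
opening: 0.533
gripper_force: 0.0
```

Run:
```python
from p import *
t=grab('top','top10.png');grab('scene','scene10.png')
V=[load('top10.png'),load('scene10.png')]
print(fit('module',[.4193,-.2822,.02],V),fit('module',[.4193,-.2822,.02],V[:1]),fit('module',[.4193,-.2822,.02],V[1:]))
plan((.4193,-.2823,.2,.02))
```

```text
(array([ 0.4199, -0.2828,  0.034 ]), np.float64(0.284)) (array([ 0.4198, -0.2823,  0.004 ]), np.float64(0.158)) (array([ 0.4168, -0.2827,  0.0227]), np.float64(0.121))
t 34.58 pos [0.6008 0.1419 0.213 ] yaw 2.9969 z [-0.002 -0.    -1.   ] j7 1.21 open 0.531
[0.1184, -0.4459, 0.0136] rz -0.1647
```

Request:
{"op": "jog_arm", "data": {
  "targets": [
    [[0.7, 0.118, -0.446, 0.013, 0, 0, -0.165], [0.7, 0.118, -0.446, 0.013, 0, 0, -0.165], [0.7, 0.118, -0.446, 0.013, 0, 0, -0.165], [0.7, 0.118, -0.446, 0.013, 0, 0, -0.165], [0.7, 0.118, -0.446, 0.013, 0, 0, -0.165], [0.7, 0.118, -0.446, 0.013, 0, 0, -0.165], [0.7, 0.118, -0.446, 0.013, 0, 0, -0.165], [0.7, 0.118, -0.446, 0.013, 0, 0, -0.165], [0.7, 0.118, -0.446, 0.013, 0, 0, -0.165], [0.7, 0.118, -0.446, 0.013, 0, 0, -0.165], [0.7, 0.118, -0.446, 0.013, 0, 0, -0.165], [0.7, 0.118, -0.446, 0.013, 0, 0, -0.165]]
  ]
}}

```text
time_s: 36.08
tool_pos: [0.4211, -0.2812, 0.2014]
tcp_rot: [-0.011, 1.0, 0.0, -0.0]
force: [0.3, 0.5, 0.9]
opening: 0.699
gripper_force: 0.0
```

Run:
```python
from p import *
t=grab('top','top11.png');s=grab('scene','scene11.png')
print(fit('module',[.4193,-.2822,.02],[load('scene11.png')]))
plan((.419,-.2825,.029,.02))
z=lambda i:cv2.resize(i,None,fx=4,fy=4,interpolation=cv2.INTER_CUBIC)
a=z(t['frame'][150:245,180:290]);b=z(s['frame'][155:250,345:430])
cv2.imwrite('pics/j.png',np.hstack([a,b]))
```

```text
(array([ 0.4167, -0.283 ,  0.0332]), np.float64(0.163))
t 36.17 pos [ 0.4209 -0.2817  0.2015] yaw -3.1201 z [ 0.  0. -1.] j7 2.15 open 0.698
[0.0019, -0.0008, 0.1725] rz 0.0015
```

View pics/j.png

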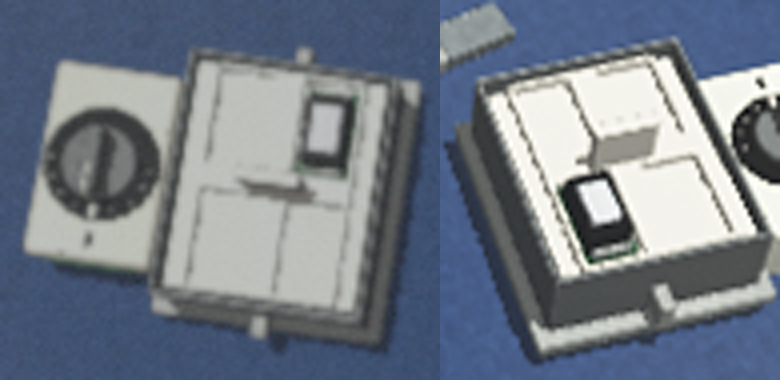

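Module A lies flat in its pocket at (327,133), and the knob is unchanged. On to module B.

Request:
{"op": "jog_arm", "data": {
  "targets": [
    [[0.7, 0.002, -0.001, 0.06, 0, 0, 0], [0.7, 0.002, -0.001, 0.11, 0, 0, 0], [0.7, 0.002, -0.001, 0.15, 0, 0, 0], [0.7, 0.002, -0.001, 0.1725, 0, 0, 0], [0.7, 0.002, -0.001, 0.1725, 0, 0, 0], [0, 0.002, -0.001, 0.1725, 0, 0, 0], [0, 0.002, -0.001, 0.1725, 0, 0, 0], [0, 0.002, -0.001, 0.1725, 0, 0, 0], [0, 0.002, -0.001, 0.1725, 0, 0, 0], [0, 0.002, -0.001, 0.1725, 0, 0, 0], [0, 0.002, -0.001, 0.1725, 0, 0, 0]]
  ],
  "force": 15
}}

```text
time_s: 37.55
tool_pos: [0.4192, -0.2832, 0.0298]
tcp_rot: [-0.01, 1.0, 0.0, 0.001]
force: [-0.6, 2.0, 6.2]
opening: 0.391
gripper_force: 15.0
```

Request:
{"op": "jog_arm", "data": {
  "targets": [
    [[0, 0, 0, -0.04, 0, 0, 0], [0, 0, 0, -0.09, 0, 0, 0], [0, 0, 0, -0.15, 0, 0, 0], [0, 0, 0, -0.18, 0, 0, 0], [0, 0, 0, -0.18, 0, 0, 0], [0, 0, 0, -0.18, 0, 0, 0]]
  ]
}}

```text
time_s: 38.3
tool_pos: [0.4178, -0.2829, 0.2077]
tcp_rot: [-0.01, 1.0, 0.0, -0.001]
force: [-0.5, -0.3, -1.7]
opening: 0.384
gripper_force: 15.0
```

Run:
```python
from p import *
plan((*box(-.048,-.034),.21,-.145))
```

```text
t 38.3 pos [ 0.4178 -0.2829  0.2077] yaw -3.1214 z [-0.002  0.001 -1.   ] j7 2.15 open 0.384
[-0.0982, 0.4356, -0.0021] rz 0.1652
```

Request:
{"op": "jog_arm", "data": {
  "targets": [
    [[0, -0.098, 0.4355, -0.003, 0, 0, 0.165], [0, -0.098, 0.4355, -0.003, 0, 0, 0.165], [0, -0.098, 0.4355, -0.003, 0, 0, 0.165], [0, -0.098, 0.4355, -0.003, 0, 0, 0.165], [0, -0.098, 0.4355, -0.003, 0, 0, 0.165], [0, -0.098, 0.4355, -0.003, 0, 0, 0.165], [0, -0.098, 0.4355, -0.003, 0, 0, 0.165], [0, -0.098, 0.4355, -0.003, 0, 0, 0.165], [0, -0.098, 0.4355, -0.003, 0, 0, 0.165], [0, -0.098, 0.4355, -0.003, 0, 0, 0.165], [0, -0.098, 0.4355, -0.003, 0, 0, 0.165], [0, -0.098, 0.4355, -0.003, 0, 0, 0.165]]
  ]
}}

```text
time_s: 39.8
tool_pos: [0.5078, 0.1528, 0.2123]
tcp_rot: [0.073, 0.997, 0.0, 0.0]
force: [0.2, -0.6, -0.2]
opening: 0.39
gripper_force: 15.0
```

Run:
```python
from p import *
plan((*box(-.048,-.034),.1145,-.145))
```

```text
t 39.8 pos [0.5078 0.1528 0.2123] yaw 2.9947 z [ 0.  0. -1.] j7 1.1 open 0.39
[0.0009, 0.0017, 0.0978] rz -0.0019
```

Request:
{"op": "jog_arm", "data": {
  "targets": [
    [[0, 0.001, 0.001, 0.03, 0, 0, 0], [0, 0.001, 0.001, 0.05, 0, 0, 0], [0, 0.001, 0.001, 0.065, 0, 0, 0], [0, 0.001, 0.001, 0.075, 0, 0, 0], [0, 0.001, 0.001, 0.085, 0, 0, 0], [0, 0.001, 0.001, 0.092, 0, 0, 0], [0, 0.001, 0.001, 0.098, 0, 0, 0], [0, 0.001, 0.001, 0.098, 0, 0, 0], [0, 0.001, 0.001, 0.098, 0, 0, 0]]
  ]
}}

```text
time_s: 40.92
tool_pos: [0.5071, 0.1553, 0.1144]
tcp_rot: [0.072, 0.997, 0.0, 0.0]
force: [0.2, 0.5, -0.6]
opening: 0.393
gripper_force: 15.0
```

Release, lift, and move aside for the final look.

Request:
{"op": "jog_arm", "data": {
  "targets": [
    [[0.45, 0, 0, 0, 0, 0, 0], [0.53, 0, 0, 0, 0, 0, 0], [0.53, 0, 0, 0, 0, 0, 0], [0.53, 0, 0, -0.03, 0, 0, 0], [0.53, 0, 0, -0.08, 0, 0, 0], [0.53, 0, 0, -0.1, 0, 0, 0], [0.53, 0, -0.06, -0.11, 0, 0, 0], [0.53, 0, -0.12, -0.11, 0, 0, 0], [0.53, 0, -0.18, -0.11, 0, 0, 0], [0.53, 0, -0.24, -0.11, 0, 0, 0], [0.53, 0, -0.3, -0.11, 0, 0, 0], [0.53, 0, -0.3, -0.11, 0, 0, 0], [0.53, 0, -0.3, -0.11, 0, 0, 0]]
  ]
}}

```text
time_s: 42.55
tool_pos: [0.4637, -0.1411, 0.2241]
tcp_rot: [0.072, 0.997, 0.0, 0.0]
force: [0.8, -0.7, 0.5]
opening: 0.525
gripper_force: 0.0
```

Run:
```python
from p import *
t=grab('top','top12.png');s=grab('scene','scene12.png')
z=lambda i:cv2.resize(i,None,fx=4,fy=4,interpolation=cv2.INTER_CUBIC)
a=z(t['frame'][150:245,180:290]);b=z(s['frame'][155:250,345:430])
cv2.imwrite('pics/k.png',np.hstack([a,b]))
```

```text
(no output)
```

View pics/k.png

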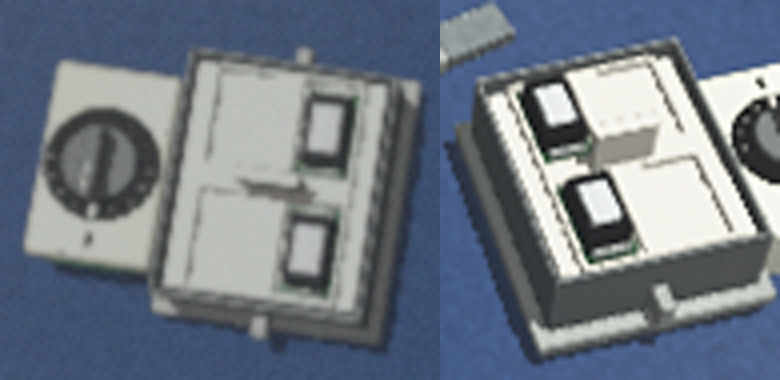

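Both modules are flat in their pockets at (327,133) and (308,252). The divider is level, the knob is at zero, and the arm is clear.

```bash
python3 -c "
from workcell import robot
print(robot.sign_off())"
```

```text
the job is handed in; nothing more can be done
None
```

The job is handed in: the knob was set to zero first, then both heat sinks went in the floor pockets, the divider on its ledges and both power modules on top, at about 43 s of the 210 s allowed. The last look showed everything seated and the pointer still at zero, and the jar, spool and red look-alikes were never touched.

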